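# Open the ratchet jar clamp and set the honey jar in it

## Robot

A 6-joint arm with a two-finger parallel gripper is mounted at the origin on a cart in front of the work surface, level with it; the furniture and walls round the work are solid. World frame = base frame: x ahead of the robot, y to its left, z up, the work surface at z = 0. Lengths are in mm, angles in rad, forces in N, time in s.
With the tool pointing down it reaches from about 425 to 950 mm from the base axis. Payload 14.7 kg.
Tool frame: the origin (TCP) lies at the very end of the fingers, on their centre line; the grasp point (between the pads) lies 19 mm behind it; z points along the fingers, y is the line along which they close (so a half turn about z gives the same grasp; the last joint's range is limited). The gripper opens to 85 mm and grips with 20 to 120 N. Pads are 22 mm wide; open, the fingers measure 114 mm over their backs; the gripper's body (76 mm by 85 mm) begins 54 mm behind the grasp point. The pads swing forward as they close: fully open they stand 13 mm farther back than shut.
Start: joints at [-1.32, 0.48, 1.596, -0, 1.065, -0.047], TCP at [190.738, -621.379, 231.297] pointing down, gripper open.
Joint ranges: [-2.75, 2.75], [-0.82, 2.05], [0.23, 2.67], [-1.56, 4.7], [0.09, 2.69], [-2.92, 2.92]. Speed limits (rad/s): [1.89, 1.89, 2.39, 3.01, 3.01, 3.01].

## Interface

Orientations are given as a unit quaternion [x, y, z, w].
In Python, from plant import read_state, cams, job gives the robot as it stands.
- The arm moves only by the shell command python3 -m pendant 'ROWS' [OPENING] [FORCE]. ROWS is JSON, a list of rows, each a list of 4 numbers: the shift along the world's x, y, z in mm, then the turn about the world's z in rad. In form: [[dx, dy, dz, roll], ...]. A call has 1 to 20 rows; each row shifts and turns the commanded pose from where the row before left it; what a row does not reach is not made up. A row lasts 1/10 s, in which the tool goes at most 50 mm and 8.59 degrees, less where a joint would pass 70% of its speed; a pose out of reach is approached as far as the arm can. A call is refused whole if a number of a shift passes 50 or a number of a turn 0.15, either way. A call with a gripper value outside its range is refused whole. OPENING is the finger opening in mm, from 0 to 85.4, set as the call begins (- or left out, the last holds). The fingers move at their own pace and stop on an object; FORCE is the grip in N (left out, the last holds). Time passes only in rows, so rows that do not move let the fingers close. It gives the time, the measured TCP pose, the force, the opening and the grip force at its end, in the units of the state.
- read_state(): the state, without advancing time (a new reading comes with each control period).
- cams.get_image(name): name is "scene" or "side" or "wrist"; returns a dict with "pixels" (400x640x3 uint8, red, green, blue), "z_map" (400x640 float32, mm along the optical axis (not along the pixel's ray), 0 where there is no reading), "fx", "fy", "cx", "cy" (pixels), "xyz" and "rotation" of the camera in the world. Camera axes: x right, y down, z forward; pixel columns grow to the right and rows downward; lengths in mm; the calibration is good to about 2 mm. The wrist camera is an equidistant fisheye: a pixel r from the principal point sees the ray r / f radians off the axis. A picture is of the moment at which its call begins.
- job.hand_in(): hands the job in; it is judged then, once.
The state is a dict: "time_s": time; "q": joint angles; "qvel": joint speeds; "joint_torque": joint torques, N m; "position": TCP position; "tcp_rot": TCP orientation; "force": force on the tool from outside, world axes, zero at the start; "torque": the same for the moment, N m; "opening": finger opening in mm; "gripper_force": force on a finger pad.
Only numpy, scipy, OpenCV 4.12 (cv2) and the standard library are available. Lean on these libraries where they do the work, as an engineer would, in place of code of your own. Each camera call takes 0.05 s, during which the arm holds its last target. There are 200 camera calls.

## Task

Set the honey jar that stands beside the one-handed jar clamp in that clamp, pushing with the fingertips only: press the release button on the sliding jaw and, keeping it pressed, push that jaw all the way back along its bar to the stop. Then gently push the standing jar in between the jaws until it meets the bar, and push the sliding jaw forward (it clicks along without the release) until the jar is held snugly between both jaws. Do not lift, tip or squeeze the jar with the gripper, and leave the other things where they are.

Things in the scene. Friction and masses are not known exactly. Their poses are not given: they have to be found in the camera images.
- jar_clamp: Clamp's fixed frame, stuck to the worktop. Origin on the worktop under the bar; +y runs along the bar to the fixed jaw, -x is the open side, z up. Steel bar: x -5 to 5 mm, height 21 to 42 mm, ratchet teeth every 6 mm below. Fixed jaw at +y: pad face in the plane y = 90 mm. Both jaws reach out to x = -55 mm, 70 mm high. End block y -114 to -144 mm, 42 mm high. Foot discs 54 mm wide, 8 mm high.
- clamp_jaw (a joint): Slide of the grey sliding jaw, m: 0 to 0.100, grows as it goes back (to the clamp's -y); 0.100 is the back stop. Gap between the pad faces = 0.020 + this value. Its ratchet blocks growth unless the release is held down (then 1 to 3 N move it); to smaller values it clicks along with 4 to 6 N (8 to 14 N as it takes the jar along), every 6 mm, so when let go it can fall back by up to 6 mm.
- clamp_release (a joint): Travel of the release button, m: 0 up, 0.007 fully down. Sprung: 2 N to start, 4.5 N fully down. Beyond 0.0045 the pawl is clear of the teeth; it catches again as soon as the button comes up. It bobs by up to 4.5 mm by itself as the jaw clicks forward.
- release_top (a point): Centre of the top of the black release button when up, 65 mm over the worktop; travels with the sliding jaw. Button 26 mm across the bar, 30 mm along it; the jaw's deck round it is 9 mm lower. The upright push plate begins 25 mm from here to the clamp's -y and stands 17 mm over the button: a fingertip on the button can push against it.
- push_face (a point): Middle of the outer (-y) face of the sliding jaw's push plate, 66 mm over the worktop, looking to the clamp's -y; the plate is 46 mm wide and 10 mm thick and its top is 82 mm high. Push here, over the 42 mm high end block, to move the jaw forward.
- jaw_pad (a point): Middle of the sliding jaw's pad face, 40 mm over the worktop.
- fixed_pad (a point): Middle of the fixed jaw's pad face, 40 mm over the worktop.
- seat (a point): Where the jar's axis meets the worktop when a flat of the jar touches the bar midway between the jaws of the fully opened clamp (clamp frame x -40 mm, y +30 mm). With a corner to the bar the axis stays up to 7 mm farther out.
- honey_jar: Honey jar with a pale round lid, 110 mm high, about 0.45 kg. Its body is square with well-rounded corners: 69 mm across the flats, which are square to its x and y axes, 82 mm across the corners. Origin at the centre of its underside, z up. It stands on the worktop before the clamp's open side, turned any way; it may be clamped by its flats or its corners.
- salt_shaker: Salt shaker, 44 mm across, 90 mm high, standing behind the bar near its end block; leave it. Origin at the centre of its underside.
- spoon: Spoon, 188 mm, lying left of the jar; leave it. Origin at its middle.
- capsule_d: Coffee capsule, 38 mm across, 28 mm high, standing behind the bar; leave it. Origin at the centre of its underside.
- orange: Orange, 82 mm, at the right; leave it. Origin under its middle.
- spice_jar_a: Spice jar, 41 mm across, 105 mm high, behind the clamp, to the right; leave it. Origin at the centre of its underside.
Not all that is in view belongs to the job. What is shaped like the honey_jar but purple or turquoise is not meant.

How it is judged (in metres and radians):
On the way, in this order (a step that is already met when the one before it is completed fails the run):
1. the release button is pressed down (value of joint clamp_release above 0.0045 m), for 0.1 s.
2. the sliding jaw is all the way back (within 6 mm of its stop) (value of joint clamp_jaw above 0.094 m), for 0.1 s.
3. the jar stands between the jaws, up to the bar (within 15 mm) (x of honey_jar in the frame of jar_clamp between -0.055 and -0.03 m and y of honey_jar in the frame of jar_clamp between -0.03 and 0.09 m and angle between honey_jar's own z axis and vertical below 0.15 rad), for 0.2 s.
At the end, for the whole second after the job is handed in: The jar stands upright and at rest between the two pads, up to the bar (within about 15 mm), with the sliding jaw up against it and the release button up: pad faces not over 82 mm apart, or 89.5 mm if the jar is turned so that its corners are held (the teeth alone leave up to 6 mm of play) (x of honey_jar in the frame of jar_clamp between -0.057 and -0.03 m and y of honey_jar in the frame of jar_clamp between 0.04 and 0.062 m and (value of joint clamp_jaw below 0.062 m or (value of joint clamp_jaw below 0.0695 m and angle between the x axis of honey_jar and the x axis of jar_clamp, either way round between 0.2 and 1.37 rad)) and value of joint clamp_jaw above 0.044 m and value of joint clamp_release below 0.0048 m and angle between honey_jar's own z axis and vertical below 0.1 rad and linear speed of honey_jar below 0.01 m/s and velocity of joint clamp_jaw below 0.01 m/s); the robot touches nothing.
It fails at once if the jar is lifted off the worktop (height (world z) of honey_jar above 0.015 m).
It fails at once if the jar is tipped (angle between honey_jar's own z axis and vertical above 0.35 rad).
It fails at once if the fingers push or squeeze the jar with over 35 N (contact force between the fingers and honey_jar above 35 N).
It fails at once if another thing is moved by more than 30 mm (distance of any of salt_shaker, spoon, capsule_d, orange, spice_jar_a from where it was at the start of the episode above 0.03 m).
It also fails if it takes over 58 s, if anything falls off the work surface, if the arm or the gripper's body presses on something with over 40 N, if the wrist force passes 120 N, or if a joint passes its speed limit or range.

## Working session

There is one attempt and no reset: what is moved stays moved. The work goes in short steps, Python scripts to look and compute and a shell command to move; the robot and the scene stay as the last step left them, time stands still between calls to the robot, and variables do not carry over. Pictures are saved under pics/ and viewed, at most 10 in all, crops included, and the job is handed in when it is done.

```bash
mkdir -p pics
cat > h.py <<'E'
import numpy as np,cv2
from plant import read_state,cams,job
def grab(n):
    d=cams.get_image(n); np.savez(f'pics/{n}.npz',**d); cv2.imwrite(f'pics/{n}_{len(__import__("os").listdir("pics"))}.png',d['pixels'][:,:,::-1]); return d
def load(n): return np.load(f'pics/{n}.npz')
def cloud(d):
    v,u=np.mgrid[:400,:640]; z=d['z_map'].astype(float)
    p=np.stack([(u-d['cx'])/d['fx']*z,(v-d['cy'])/d['fy']*z,z],-1)
    R=np.array(d['rotation'])
    if R.shape!=(3,3):
        from scipy.spatial.transform import Rotation; R=Rotation.from_quat(R.ravel()).as_matrix()
    w=p@R.T+np.array(d['xyz']); w[z==0]=np.nan; return w
E
python3 - <<'E'
from h import *
for n in('scene','side'):
    d=grab(n); print(n,d['xyz'],d['rotation'],d['fx'])
s=read_state();print(s)
E
ls pics
```

```text
scene [-168.08174329 1051.25763617  720.11866042] [-0.27719971  0.8253565  -0.46305514  0.16591236] 511.05097559947967
side [324.78162853 937.48603909 672.3502518 ] [-0.11204206  0.89484552 -0.43009187  0.04146145] 395.03083649324964
{'time_s': 0.1, 'q': array([-1.31955964e+00,  4.80777799e-01,  1.59680342e+00,  1.17534990e-05,
        1.06511910e+00, -4.65920127e-02]), 'qvel': array([-0.00049961, -0.00087617, -0.00244141, -0.00023366, -0.00052316,
        0.0010468 ]), 'joint_torque': array([ 4.44150992e-04, -9.52260518e+01, -4.31044078e+01,  3.43543370e-06,
        5.29584009e-03, -3.61203411e-05]), 'position': array([ 190.67529387, -621.01412282,  230.73372115]), 'tcp_rot': array([ 9.88933004e-01,  1.48361743e-01, -5.14575914e-05, -5.51458658e-04]), 'force': array([-1.11942843, -0.3635754 ,  0.21352947]), 'torque': array([-0.07885412,  0.02230757, -0.00937   ]), 'gripper_force': 0.0, 'opening': 85.26582996782751}
scene.npz
scene_1.png
side.npz
side_3.png
```

View pics/scene_1.png

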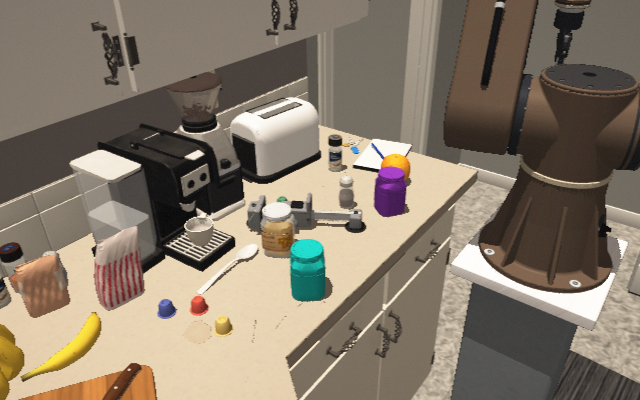

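View pics/side_3.png

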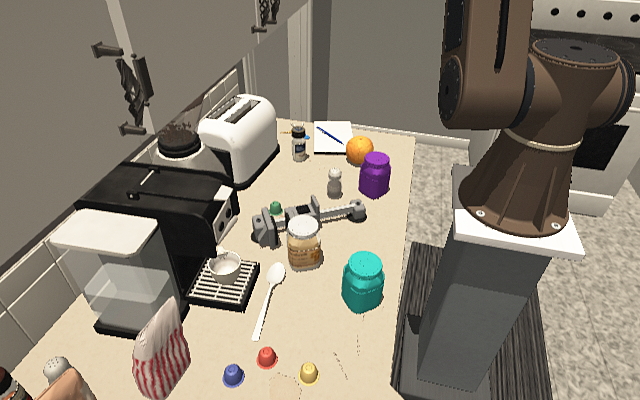

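The scene view shows a clear glass jar with a pale lid and honey label at scene (278,232), side (304,243). The jars shaped like it are turquoise (307,270) and purple (390,192), so they are not meant. The clamp lies behind the honey jar, with its end block at scene (355,218). Next I'll build a top-down map from both depth clouds.

Run:
```python
from h import *
x0,x1,y0,y1=400,900,-420,120   # 
S=1.4
# image: right = -y(robot right), up = +x
def render(names):
    W=int((y1-y0)*S);H=int((x1-x0)*S); im=np.zeros((H,W,3),np.uint8); hz=np.full((H,W),-99.)
    for n in names:
        d=load(n);w=cloud(d).reshape(-1,3);c=d['pixels'].reshape(-1,3)
        for p,col in zip(w,c):
            if np.isnan(p[0]) or p[2]>200: continue
            i=int((x1-p[0])*S);j=int((y1-p[1])*S)
            if 0<=i<H and 0<=j<W:
                for a in range(2):
                    for b in range(2):
                        if i+a<H and j+b<W and hz[i+a,j+b]<p[2]: hz[i+a,j+b]=p[2];im[i+a,j+b]=col[::-1]
    return im
for n in('scene','side'):
    w=cloud(load(n))
    uv={'scene':[(278,212),(307,247),(355,218),(300,203),(258,212),(346,185),(250,250)],'side':[(303,226),(365,262),(355,210),(310,210),(264,228),(334,175),(270,290)]}[n]
    for u,v in uv: print(n,u,v,w[v,u].round(1))
im=render(['side','scene'])
cv2.imwrite('pics/top.png',im);print(im.shape)
```

```text
scene 278 212 [481.7 353.6 109.3]
scene 307 247 [349.3 418.  110.5]
scene 355 218 [387.4 186.1  40.8]
scene 300 203 [511.4 241.6  65.7]
scene 258 212 [563.3 334.9  68.5]
scene 346 185 [465.  112.2  71.7]
scene 250 250 [538.  395.9   5.1]
side 303 226 [489.4 354.1 109.5]
side 365 262 [349.  418.3 107.5]
side 355 210 [401.6 190.2  37.7]
side 310 210 [503.7 240.6  56.6]
side 264 228 [591.4 321.2  49.2]
side 334 175 [472.3 117.2  80.5]
side 270 290 [531.3 457.9  13.3]
(700, 756, 3)
```

Run:
```python
from h import *
x0,x1,y0,y1=300,700,60,460;S=1.45
W=int((y1-y0)*S);H=int((x1-x0)*S); im=np.zeros((H,W,3),np.uint8); hz=np.full((H,W),-99.)
for n in('side','scene'):
    d=load(n)
    u=cv2.resize(cloud(d),None,fx=3,fy=3,interpolation=cv2.INTER_NEAREST) if 0 else cloud(d)
    for p,col in zip(u.reshape(-1,3),d['pixels'].reshape(-1,3)):
        if np.isnan(p[0]) or p[2]>200: continue
        i=int((x1-p[0])*S);j=int((y1-p[1])*S)
        for a in range(3):
            for b in range(3):
                if 0<=i and 0<=j and i+a<H and j+b<W and hz[i+a,j+b]<p[2]: hz[i+a,j+b]=p[2];im[i+a,j+b]=col[::-1]
for g in range(0,400,50):
    cv2.line(im,(int(g*S),0),(int(g*S),H),(0,255,255) if g%100==60 else (90,90,90),1);cv2.putText(im,str(y1-g),(int(g*S),10),0,.35,(0,0,255))
    cv2.line(im,(0,int(g*S)),(W,int(g*S)),(90,90,90),1);cv2.putText(im,str(x1-g),(0,int(g*S)+10),0,.35,(0,0,255))
a=cv2.imwrite('pics/top2.png',im)
# enlarged crops
s=cv2.resize(load('scene')['pixels'][160:280,220:400,::-1],None,fx=4.4,fy=4.4,interpolation=cv2.INTER_CUBIC);cv2.imwrite('pics/cs.png',s)
```

```text
(no output)
```

View pics/top2.png

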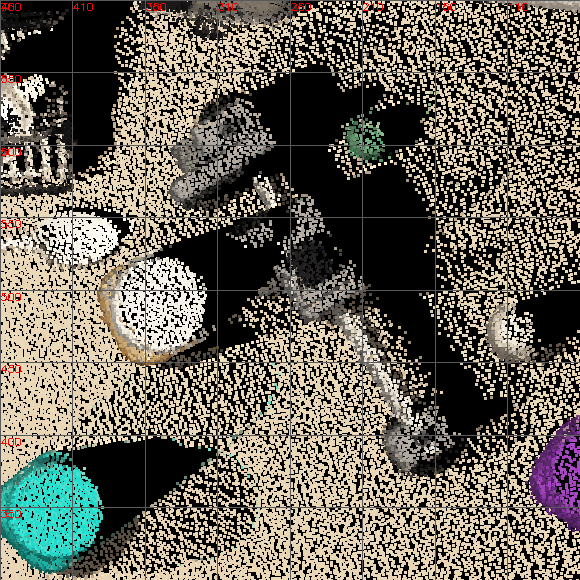

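View pics/cs.png

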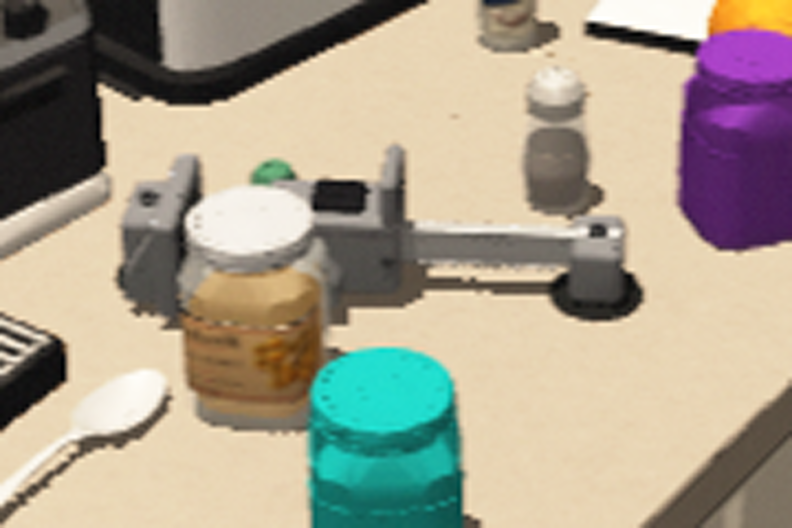

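Run:
```python
from h import *
P=[];C=[]
for n in('side','scene'):
    d=load(n);w=cloud(d).reshape(-1,3);c=d['pixels'].reshape(-1,3).astype(int);k=~np.isnan(w[:,0]);
    P.append(w[k]);C.append(c[k])
for n,p,c in zip(('side','scene'),P,C):
    # bar top
    d0=np.array([.845,.53]);d0/=np.linalg.norm(d0);o=np.array([397.,170])
    s=(p[:,:2]-o)@d0; t=(p[:,:2]-o)@np.array([d0[1],-d0[0]])
    k=(s>30)&(s<95)&(abs(t)<15)&(p[:,2]>36)&(p[:,2]<46)
    q=p[k];vx,vy,cx,cy=cv2.fitLine(q[:,:2].astype(np.float32),cv2.DIST_HUBER,0,.01,.01).ravel()
    print(n,k.sum(),'bar z',np.median(q[:,2]),'dir',vx,vy,np.degrees(np.arctan2(vy,vx)),'c',cx,cy, 't spread',np.percentile(t[k],[2,50,98]))
    dr=np.array([vx,vy])*np.sign(vx);nn=np.array([dr[1],-dr[0]])
    S=(p[:,:2]-[cx,cy])@dr;T=(p[:,:2]-[cx,cy])@nn
    print('end block', np.percentile(S[(S<-20)&(S>-120)&(abs(T)<25)&(p[:,2]>35)&(p[:,2]<50)],[1,5,95]),)
    k=(S>-60)&(S<230)&(abs(T)<35)&(p[:,2]>75)&(p[:,2]<90)&(c.max(1)-c.min(1)<25);print('plate top z75-90 S',np.percentile(S[k],[1,5,25,50,75,95,99]),'z',np.percentile(p[k,2],95),'T',np.percentile(T[k],[2,98]))
    k=(S>0)&(S<230)&(abs(T)<25)&(p[:,2]>59)&(p[:,2]<70)&(c.max(1)<60)
    print('button',k.sum(),p[k].mean(0) if k.any() else 0,'S',np.percentile(S[k],[2,50,98]),'T',np.percentile(T[k],[2,50,98]))
    k=(S>110)&(S<260)&(T<40)&(T>-70)&(p[:,2]>64)&(p[:,2]<76)&(c.max(1)-c.min(1)<25)
    print('fixed jaw top',k.sum(),'S',np.percentile(S[k],[2,10,50,90,98]),'T',np.percentile(T[k],[2,50,98]),np.median(p[k,2]))
    # jar
    k=(abs(p[:,0]-495)<45)&(abs(p[:,1]-350)<45)&(p[:,2]>104)&(p[:,2]<115);q=p[k,:2].astype(np.float32);e=cv2.minEnclosingCircle(q);print('lid',e,np.median(p[k,2]))
```

```text
side 103 bar z 40.55968699937114 dir 0.8502191 0.52642906 31.764494 c 449.48526 204.39624 t spread [-5.04805468 -1.19587489  6.28673781]
end block [-74.13010625 -71.92081516 -24.07032018]
plate top z75-90 S [48.6773109  50.31228026 51.72863545 54.02623177 56.17999495 57.30820552
 57.76129495] z 81.88777268913583 T [-20.40336919  23.01867599]
button 114 [529.72536502 258.36092229  62.95775873] S [ 68.6805287   87.98824016 162.57156396] T [-23.25375795  -3.92379095  12.2446385 ]
fixed jaw top 250 S [112.94008836 120.05899725 166.88417967 176.39577334 178.29938944] T [-52.68448366 -22.43882252  18.72755139] 68.41941883310477
lid ((490.0760192871094, 350.9892578125), 33.98374557495117) 108.65779586354347
scene 117 bar z 42.080565920864274 dir 0.8449387 0.5348632 32.33463 c 447.7776 203.44868 t spread [-5.75361636 -1.2886236   8.01965361]
end block [-74.45439349 -72.12869107 -25.69584714]
plate top z75-90 S [ 48.73106158  49.55452377  50.85000897  52.87935352  54.63243596
  57.31666803 168.12744039] z 84.66290235479369 T [-24.55166837  18.80933571]
button 89 [523.30799185 253.07838907  64.10888802] S [ 49.00755341  83.70234117 163.33803427] T [-16.15615915  -3.56941008  14.26936806]
fixed jaw top 135 S [161.0026572  162.95378041 169.59114761 176.10335047 178.40558821] T [-52.55856055 -22.14289885  22.5581534 ] 70.11514650311165
lid ((489.4990539550781, 350.4219055175781), 34.51621627807617) 110.57967758319091
```

```bash
cat >> h.py <<'E'
O=np.array([508.,241.]);A=np.radians(32.05);DY=np.array([np.cos(A),np.sin(A)]);DX=np.array([DY[1],-DY[0]])
def toC(p): q=np.asarray(p)[...,:2]-O; return np.stack([q@DX,q@DY],-1)
def toW(x,y): return O+x*DX+y*DY
E
python3 - <<'E'
from h import *
for n in('side','scene'):
    d=load(n);w=cloud(d).reshape(-1,3);c=d['pixels'].reshape(-1,3).astype(int);k=~np.isnan(w[:,0]);p=w[k];c=c[k];C=toC(p)
    m=(c.max(1)<60)&(abs(C[:,0])<22)&(C[:,1]>-5)&(C[:,1]<40)&(p[:,2]>58)
    print(n,'button C',[np.percentile(C[m],q,axis=0).round(1) for q in(3,50,97)],p[m,2].mean())
    m=(abs(C[:,0])<30)&(C[:,1]>-26)&(C[:,1]<-5)&(p[:,2]>55)&(p[:,2]<80)
    print('plate C',[np.percentile(C[m],q,axis=0).round(1) for q in(3,50,97)])
    m=(p[:,2]>15)&(p[:,2]<80)&(np.hypot(p[:,0]-489.8,p[:,1]-350.7)<55)&(C[:,0]<-58)
    r=C[m]-toC(np.array([489.8,350.7]));R=np.hypot(*r.T);a=np.degrees(np.arctan2(r[:,1],r[:,0]))%360
    for b in range(0,360,10):
        j=(a>=b)&(a<b+10)
        if j.sum()>8: print(b+5,j.sum(),np.median(R[j]).round(1),end='; ')
    print()
print('jar C',toC(np.array([489.8,350.7])),'button W',toW(0,13.7))
E
```

```text
side button C [array([-9.6, -0.1]), array([-0.3, 14.3]), array([12.4, 27.2])] 61.84660905032549
plate C [array([-20.7, -21. ]), array([ -7.7, -12.1]), array([18.8, -6.3])]
85 9 36.0; 105 17 38.4; 115 34 40.3; 125 45 41.4; 135 66 40.6; 145 76 38.5; 155 65 36.1; 165 62 34.8; 175 45 34.9; 185 64 34.5; 195 68 36.3; 205 52 38.1; 215 43 39.4; 225 19 39.4; 
scene button C [array([-10.7,  -1.4]), array([-2.7, 11.9]), array([13.4, 24.1])] 63.52797199985339
plate C [array([-22.8, -22.5]), array([-15.6, -16.5]), array([19.4, -5.6])]
125 25 40.3; 135 58 39.8; 145 58 38.2; 155 64 36.2; 165 69 34.5; 175 54 34.3; 185 66 34.3; 195 69 36.2; 205 70 38.0; 215 68 38.8; 225 53 39.3; 235 27 37.7; 245 24 36.4; 265 14 33.8; 275 12 34.4; 285 20 36.0; 
jar C [-102.63810692   42.78725286] button W [519.61191904 248.27003   ]
```

The jar's flats are within about 5° of the clamp axes: jar at clamp (-103, 43), button at world (519,248) with top at 65 mm, both agreeing in two views.

```bash
python3 -m pendant '[[32,40,0,0.09],[32,40,0,0.09],[32,40,0,0.082],[32,40,0,0],[32,40,0,0],[33,40,0,0],[33,40,0,0],[33,41,0,0],[6,50,0,0],[6,50,0,0],[6,50,0,0],[6,50,0,0],[6,50,0,0],[6,50,0,0],[6,50,0,0],[6,50,0,0],[7,50,-25,0],[7,50,-25,0]]' 0 20 && python3 -m pendant '[[7,48,-40,0],[0,0,-30,0],[0,0,0,0],[0,0,0,0]]'
python3 - <<'E'
from h import *
s=read_state();print(s['position'],s['tcp_rot'],s['q'],s['opening'])
for n in('side','wrist'): grab(n)
E
ls pics
```

```text
time_s: 1.9
position: [502.2, 178.1, 186.8]
tcp_rot: [0.961, 0.276, 0.001, 0.0]
force: [2.1, -0.6, -0.1]
opening: 0.1
gripper_force: 0.0
time_s: 2.3
position: [507.1, 213.6, 125.2]
tcp_rot: [0.961, 0.276, -0.001, 0.0]
force: [0.1, 0.7, 0.6]
opening: -0.1
gripper_force: 0.0
[507.08125913 213.55898102 125.15387636] [ 9.61084487e-01  2.76253205e-01 -8.75645983e-04  9.84277023e-05] [ 3.43568487e-01  4.77878594e-01  1.92491210e+00 -1.26008497e-04
  7.40562234e-01  1.35467086e+00] -0.13046677733005607
cs.png
scene.npz
scene_1.png
side.npz
side_3.png
side_7.png
top.png
top2.png
wrist.npz
wrist_9.png
```

```bash
python3 -m pendant '[[12,34,0,0],[0,0,-25,0],[0,0,-20,0],[0,0,0,0],[0,0,0,0]]'
python3 - <<'E'
from h import *
d=grab('side');im=d['pixels'][130:280,210:410,::-1];cv2.imwrite('pics/c1.png',cv2.resize(im,None,fx=3.9,fy=3.9,interpolation=cv2.INTER_CUBIC))
E
```

```text
time_s: 2.9
position: [520.2, 247.6, 81.5]
tcp_rot: [0.961, 0.276, 0.001, -0.0]
force: [-0.4, 0.2, 0.1]
opening: -0.1
gripper_force: 0.0
```

View pics/c1.png

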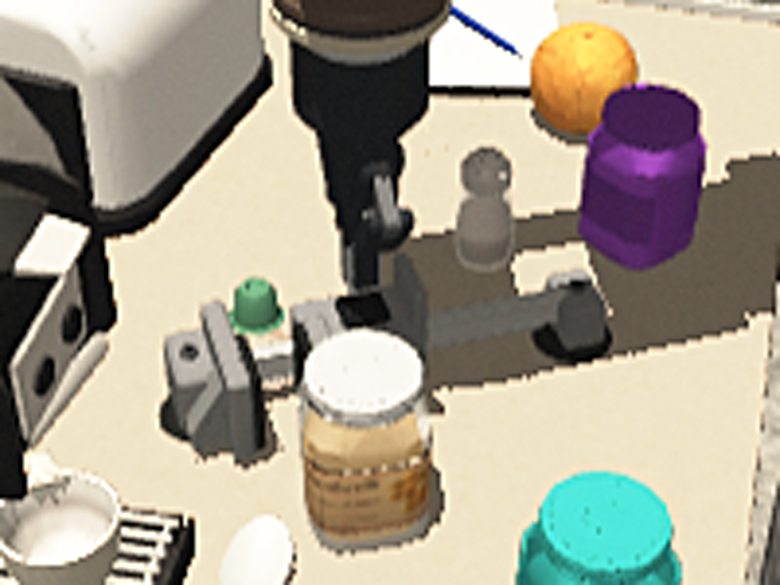

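The closed fingertips (crop 360,285) stand right above the black button (362,308), and the jar and clamp are unmoved. Next I press.

```bash
python3 -m pendant '[[0,0,-8,0],[0,0,-8,0],[0,0,-4,0],[0,0,-3,0],[0,0,-1,0],[0,0,0,0],[0,0,0,0]]'
```

```text
time_s: 3.65
position: [521.1, 248.8, 57.4]
tcp_rot: [0.961, 0.276, 0.002, -0.0]
force: [0.3, 0.1, 21.0]
opening: -0.1
gripper_force: 10.5
```

```bash
python3 -m pendant '[[-4.2,-2.65,0.5,0],[-4.2,-2.65,0,0],[-4.2,-2.65,0,0],[-4.2,-2.65,0,0],[-4.2,-2.65,0,0],[-4.2,-2.65,0,0],[0,0,0,0],[0,0,0,0]]'
python3 - <<'E'
from h import *
print(toC(read_state()['position']))
d=grab('side');w=cloud(d).reshape(-1,3);C=toC(w);m=(w[:,2]>72)&(w[:,2]<84)&(C[:,0]>10)&(C[:,0]<22)|(w[:,2]>74)&(w[:,2]<84)&(C[:,0]<-12)&(C[:,0]>-22)
m&=(C[:,1]>-130)&(C[:,1]<40);print(m.sum(),np.percentile(C[m,1],[3,50,97]))
E
```

```text
time_s: 4.45
position: [495.2, 232.5, 57.5]
tcp_rot: [0.961, 0.276, 0.001, -0.0]
force: [-1.5, -0.2, 18.7]
opening: -0.1
gripper_force: 9.2
[  0.41521337 -15.40537687]
32 [-47.74891773 -29.99308297  -7.36554304]
```

```bash
python3 -m pendant '[[-4.2,-2.65,0,0],[-4.2,-2.65,0,0],[-4.2,-2.65,0,0],[-4.2,-2.65,0,0],[-4.2,-2.65,0,0],[-4.2,-2.65,0,0],[-4.2,-2.65,0,0],[-4.2,-2.65,0,0],[-4.2,-2.65,0,0],[-4.2,-2.65,0,0],[0,0,0,0]]'
python3 - <<'E'
from h import *
print(toC(read_state()['position']))
E
```

```text
time_s: 5.6
position: [452.8, 205.9, 57.4]
tcp_rot: [0.961, 0.276, 0.001, -0.0]
force: [-2.0, 0.6, 21.7]
opening: 0.2
gripper_force: 10.5
[  0.47875653 -65.4411975 ]
```

```bash
python3 -m pendant '[[-3.4,-2.1,0,0],[-3.4,-2.1,0,0],[-1.7,-1.05,0,0],[0,0,0,0]]'
python3 - <<'E'
from h import *
print(toC(read_state()['position']))
E
```

```text
time_s: 6.0
position: [444.6, 200.8, 57.4]
tcp_rot: [0.961, 0.276, 0.001, -0.0]
force: [-1.8, 0.5, 22.3]
opening: 0.2
gripper_force: 10.5
[  0.46912713 -75.06271818]
```

```bash
python3 -m pendant '[[-3.4,-2.1,0,0],[-3.4,-2.1,0,0],[-1.7,-1.05,0,0],[0,0,0,0]]'
python3 - <<'E'
from h import *
print(toC(read_state()['position']))
d=grab('side');w=cloud(d).reshape(-1,3);C=toC(w)
m=(w[:,2]>72)&(w[:,2]<85)&(abs(C[:,0])<24)&(C[:,1]>-140)&(C[:,1]<-79);print(m.sum(),np.percentile(C[m,1],[3,20,50,97]))
im=d['pixels'][130:280,230:430,::-1];cv2.imwrite('pics/c2.png',cv2.resize(im,None,fx=3.9,fy=3.9,interpolation=cv2.INTER_CUBIC))
E
```

```text
time_s: 6.4
position: [437.5, 196.0, 57.5]
tcp_rot: [0.961, 0.276, 0.002, -0.0]
force: [4.1, 3.3, 13.7]
opening: -0.1
gripper_force: 6.5
[  0.7360295  -83.58028339]
53 [-112.04887257 -108.57684322 -103.9792841   -80.28111255]
```

View pics/c2.png

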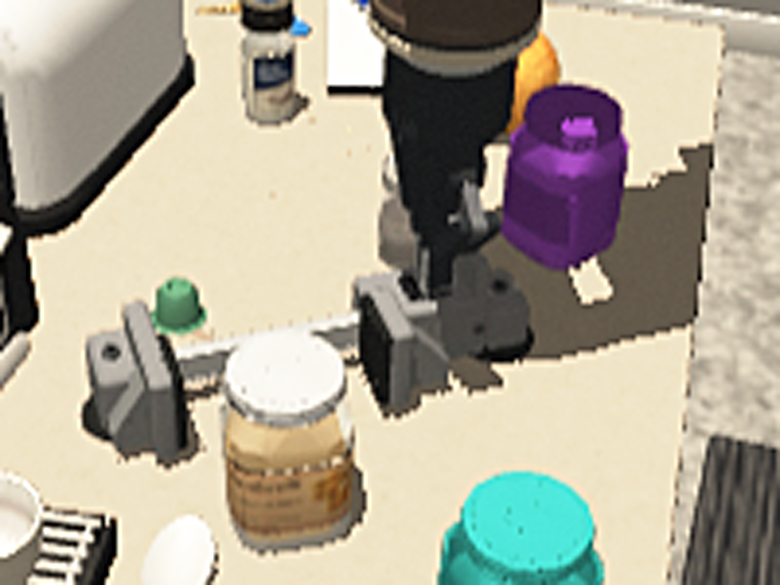

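The sliding jaw is back near the end block (crop 500,300), the jar has a clear gap (287,440), and a resisting force now appears. I'll push a little further to confirm the stop.

```bash
python3 -m pendant '[[-3.4,-2.1,0,0],[-1.7,-1.05,0,0],[0,0,0,0]]'; python3 -m pendant '[[-3.4,-2.1,0,0],[-1.7,-1.05,0,0],[0,0,0,0]]';python3 - <<'E'
from h import *
print(toC(read_state()['position']))
E
```

```text
time_s: 6.75
position: [432.4, 192.8, 57.4]
tcp_rot: [0.961, 0.276, 0.002, -0.0]
force: [4.9, 3.0, 12.4]
opening: 0.0
gripper_force: 6.2
time_s: 7.05
position: [429.2, 190.6, 57.6]
tcp_rot: [0.961, 0.276, 0.004, -0.0]
force: [11.7, 9.9, 2.6]
opening: -0.3
gripper_force: 9.9
[  0.87573144 -93.57386567]
```

```bash
python3 -m pendant '[[0.5,0.3,3,0],[0,0,6,0],[0,0,20,0],[0,0,40,0],[0,0,40,0],[0,0,0,0]]'
python3 - <<'E'
from h import *
s=read_state();print(s['position'],toW(-165,41),toW(-165,41)-s['position'][:2])
d=grab('side');w=cloud(d).reshape(-1,3);C=toC(w)
m=(w[:,2]>72)&(w[:,2]<84)&(abs(C[:,0])<24)&(C[:,1]>-140)&(C[:,1]<-60);print(m.sum(),np.percentile(C[m,1],[3,20,50,97]))
m=(abs(w[:,2]-66)<7)&(abs(C[:,0]+35)<20)&(C[:,1]>-80)&(C[:,1]<10);print('jaw top S',m.sum(),np.percentile(C[m,1],[3,50,90,97]))
q=w[(abs(w[:,0]-490)<45)&(abs(w[:,1]-350)<45)&(w[:,2]>104)&(w[:,2]<115)];e=cv2.minEnclosingCircle(q[:,:2].astype(np.float32));print(e,toC(np.array(e[0])))
E
```

```text
time_s: 7.65
position: [428.0, 190.0, 169.7]
tcp_rot: [0.961, 0.276, 0.003, -0.0]
force: [-0.3, -0.8, -0.0]
opening: -0.2
gripper_force: 0.0
[427.95867899 190.02989522 169.72126091] [455.19224314 402.60860378] [ 27.23356415 212.57870856]
67 [-112.33654033 -109.46488652 -106.0966757  -103.13021248]
jaw top S 120 [-49.78400629 -40.56308731 -32.68898836 -31.80308204]
((490.0572814941406, 351.4764099121094), 33.9806022644043) [-103.1596518    43.41732989]
```

```bash
python3 -m pendant '[[2.5,19.4,0,0.143],[2.5,19.4,0,0.143],[2.5,19.4,0,0.143],[2.5,19.4,0,0.143],[2.5,19.4,0,0.143],[2.5,19.4,0,0.143],[2.5,19.4,0,0.143],[2.5,19.4,0,0.143],[2.5,19.4,0,0.143],[2.5,19.4,0,0.143],[2.3,18.6,0,0.14],[0,0,-20,0],[0,0,-30,0],[0,0,-30,0],[0,0,-25,0],[0,0,-15,0],[0,0,0,0],[0,0,0,0]]' 18
python3 - <<'E'
from h import *
s=read_state();print(s['position'],toC(s['position']),s['q'])
E
```

```text
time_s: 9.5
position: [453.0, 401.7, 45.6]
tcp_rot: [0.485, 0.875, -0.0, -0.0]
force: [0.6, -0.0, 0.6]
opening: 18.1
gripper_force: 0.0
[452.95769135 401.70144652  45.61860331] [-165.4168921   38.6246354] [6.75421519e-01 6.52655733e-01 1.84162725e+00 1.86876158e-05
 6.47811275e-01 1.16419261e-01]
```

```bash
python3 -m pendant '[[2.5,1.6,3,0],[2.65,-4.24,0,0],[2.65,-4.24,0,0],[1.6,-2.54,0,0],[1.6,-2.54,0,0],[1.6,-2.54,0,0],[1.6,-2.54,0,0],[1.6,-2.54,0,0],[1.6,-2.54,0,0],[1.6,-2.54,0,0],[1.6,-2.54,0,0],[0,0,0,0]]'
python3 - <<'E'
from h import *
s=read_state();print(s['position'],toC(s['position']))
d=grab('side');w=cloud(d).reshape(-1,3);C=toC(w)
q=C[(C[:,0]>-150)&(C[:,0]<0)&(C[:,1]>-10)&(C[:,1]<90)&(w[:,2]>106)&(w[:,2]<112)&(d['pixels'].reshape(-1,3).min(1)>120)];print(len(q),cv2.minEnclosingCircle(q.astype(np.float32)))
E
```

```text
time_s: 10.7
position: [473.7, 374.1, 48.5]
tcp_rot: [0.485, 0.875, -0.0, 0.0]
force: [-1.1, -0.5, -1.4]
opening: 18.2
gripper_force: 0.3
[473.74664273 374.09239134  48.53547182] [-130.98401519   41.59404862]
18 ((-90.42625427246094, 68.29618835449219), 22.88213539123535)
```

Run:
```python
from h import *
a=grab('side')['pixels'][140:290,210:370,::-1];b=grab('scene')['pixels'][150:300,220:380,::-1]
cv2.imwrite('pics/c3.png',cv2.resize(np.hstack([a,b]),None,fx=2.5,fy=2.5,interpolation=cv2.INTER_CUBIC))
```

```text
(no output)
```

View pics/c3.png

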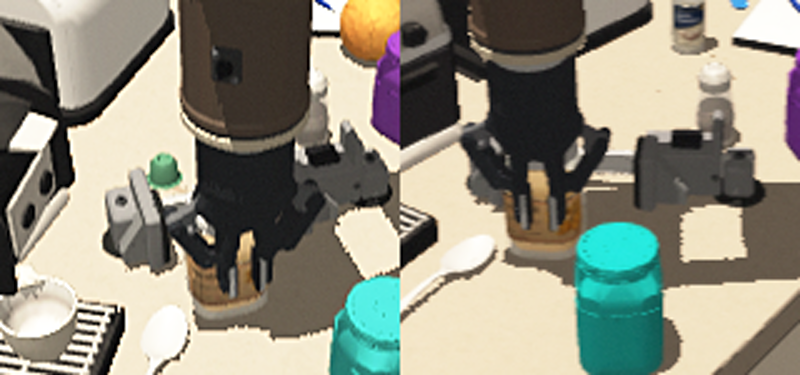

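Both views show the fingertips pushing the standing jar centrally (left 230,265; right 540,205) towards the gap, with clearance on both sides. I continue.

```bash
python3 -m pendant '[[1.6,-2.54,0,0],[1.6,-2.54,0,0],[1.6,-2.54,0,0],[1.6,-2.54,0,0],[1.6,-2.54,0,0],[1.6,-2.54,0,0],[1.6,-2.54,0,0],[1.6,-2.54,0,0],[1.6,-2.54,0,0],[1.6,-2.54,0,0],[0,0,0,0]]';python3 -m pendant '[[1.1,-1.7,0,0],[1.1,-1.7,0,0],[1.1,-1.7,0,0],[0,0,0,0]]'
python3 - <<'E'
from h import *
s=read_state();print(toC(s['position']))
E
```

```text
time_s: 11.95
position: [489.8, 348.7, 48.6]
tcp_rot: [0.485, 0.875, -0.0, 0.0]
force: [0.0, 0.8, 1.0]
opening: 18.2
gripper_force: 0.0
time_s: 12.35
position: [493.0, 343.8, 48.6]
tcp_rot: [0.485, 0.875, -0.0, 0.0]
force: [-0.1, 1.5, 1.4]
opening: 17.7
gripper_force: 0.0
[-95.04541471  41.81845711]
```

Now in small steps until it meets the bar.

```bash
python3 -m pendant '[[1.1,-1.7,0,0],[1.1,-1.7,0,0],[0,0,0,0]]';python3 -m pendant '[[1.1,-1.7,0,0],[0,0,0,0]]';  python3 -m pendant '[[0.5,-0.85,0,0],[0,0,0,0]]'
python3 - <<'E'
from h import *
s=read_state();print(toC(s['position']))
E
```

```text
time_s: 12.65
position: [495.2, 340.4, 48.6]
tcp_rot: [0.485, 0.875, -0.0, 0.0]
force: [-0.7, 1.2, 1.2]
opening: 18.1
gripper_force: 0.1
time_s: 12.85
position: [496.3, 338.7, 48.6]
tcp_rot: [0.485, 0.875, 0.0, 0.0]
force: [-0.7, 2.1, 1.9]
opening: 17.8
gripper_force: 0.2
time_s: 13.05
position: [496.7, 338.0, 48.6]
tcp_rot: [0.485, 0.875, -0.0, 0.0]
force: [-1.6, 2.0, 1.3]
opening: 18.1
gripper_force: 0.5
[-88.18640749  41.87101555]
```

```bash
python3 -m pendant '[[0.5,-0.85,0,0],[0,0,0,0]]';  python3 -m pendant '[[0.5,-0.85,0,0],[0,0,0,0]]';  python3 -m pendant '[[0.5,-0.85,0,0],[0,0,0,0]]'
```

```text
time_s: 13.25
position: [497.2, 337.1, 48.6]
tcp_rot: [0.485, 0.875, -0.0, 0.0]
force: [-1.4, 2.1, 1.0]
opening: 18.2
gripper_force: 0.6
time_s: 13.45
position: [497.7, 336.3, 48.6]
tcp_rot: [0.485, 0.875, 0.0, 0.0]
force: [-1.8, 3.7, 1.8]
opening: 17.9
gripper_force: 0.7
time_s: 13.65
position: [498.2, 335.4, 48.6]
tcp_rot: [0.485, 0.875, 0.0, 0.0]
force: [-1.2, 2.9, 2.4]
opening: 18.1
gripper_force: 0.6
```

```bash
python3 -m pendant '[[0.5,-0.85,0,0],[0,0,0,0]]' | grep force:;  python3 -m pendant '[[-5.3,8.5,0,0],[-10.6,17,0,0],[-21,34,0,0],[-21,34,20,0],[-5,8,40,0],[0,0,40,0],[0,0,30,0],[0,0,0,0]]' 0
python3 - <<'E'
from h import *
for n in('side','scene'):
    d=grab(n);w=cloud(d).reshape(-1,3);C=toC(w)
    q=C[(C[:,0]>-120)&(C[:,0]<20)&(C[:,1]>-10)&(C[:,1]<95)&(w[:,2]>104)&(w[:,2]<114)];print(n,len(q),cv2.minEnclosingCircle(q.astype(np.float32)))
    cv2.imwrite(f'pics/r_{n}.png',d['pixels'][:,:,::-1])
a=cv2.imread('pics/r_side.png')[140:290,210:370];b=cv2.imread('pics/r_scene.png')[150:300,220:380]
cv2.imwrite('pics/c4.png',cv2.resize(np.hstack([a,b]),None,fx=2.5,fy=2.5,interpolation=cv2.INTER_CUBIC))
print(read_state()['position'])
E
```

```text
force: [-1.3, 2.5, 1.5]
gripper_force: 0.6
time_s: 14.65
position: [436.9, 438.2, 182.8]
tcp_rot: [0.484, 0.875, 0.003, 0.001]
force: [1.1, 0.5, -1.6]
opening: -0.1
gripper_force: 0.0
side 219 ((-42.67001724243164, 47.074981689453125), 33.55189514160156)
scene 278 ((-41.10162353515625, 42.1185417175293), 35.06431579589844)
[435.56388607 436.51919815 178.98954704]
```

View pics/c4.png

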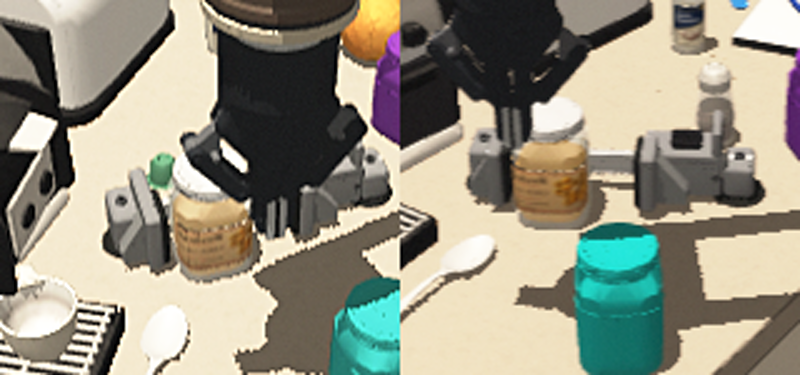

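Jar stands upright between the jaws against the bar (left 212,220; right 552,170), at clamp about (-41, 43). Now to the push face, whose outer side measures y≈-112.

```bash
python3 -m pendant '[[-3.2,-24,0,-0.143],[-3.2,-24,0,-0.143],[-3.2,-24,0,-0.143],[-3.2,-24,0,-0.143],[-3.2,-24,0,-0.143],[-3.2,-24,0,-0.143],[-3.2,-24,0,-0.143],[-3.2,-24,0,-0.143],[-3.2,-24,0,-0.143],[-3.2,-24,0,-0.143],[-3.4,-24,0,-0.14],[0,0,-30,0],[0,0,-30,0],[0,0,0,0],[0,0,0,0]]' 0
python3 - <<'E'
from h import *
s=read_state();print(s['position'],toC(s['position']),toW(0,-130)-s['position'][:2])
E
```

```text
time_s: 16.25
position: [399.4, 171.9, 118.1]
tcp_rot: [0.961, 0.276, -0.002, 0.0]
force: [-0.1, -0.0, 0.7]
opening: 0.0
gripper_force: 0.0
[399.41935343 171.88845832 118.07806565] [   0.95861818 -128.70603348] [-1.60544653  0.12585557]
```

Clear of the plate by about 5 mm; descend with watch on the force.

```bash
python3 -m pendant '[[-1.6,0,-20,0],[0,0,-12,0],[0,0,0,0]]'; python3 -m pendant '[[0,0,-10,0],[0,0,-14,0],[0,0,0,0],[0,0,0,0]]'
python3 - <<'E'
from h import *
print(toC(read_state()['position']))
E
```

```text
time_s: 16.55
position: [398.5, 172.2, 86.6]
tcp_rot: [0.961, 0.276, -0.001, 0.0]
force: [0.1, -0.1, 0.4]
opening: 0.0
gripper_force: 0.0
time_s: 16.95
position: [398.9, 172.2, 63.0]
tcp_rot: [0.961, 0.276, 0.0, -0.0]
force: [0.8, 1.0, -0.1]
opening: 0.1
gripper_force: 0.0
[   0.36768588 -128.97537307]
```

```bash
python3 -m pendant '[[3.4,2.12,0,0],[3.4,2.12,0,0],[3.4,2.12,0,0],[3.4,2.12,0,0],[3.4,2.12,0,0],[3.4,2.12,0,0],[3.4,2.12,0,0],[3.4,2.12,0,0],[3.4,2.12,0,0],[3.4,2.12,0,0],[0,0,0,0]]'
python3 - <<'E'
from h import *
print(toC(read_state()['position']))
d=grab('scene');w=cloud(d).reshape(-1,3);C=toC(w)
m=(abs(w[:,2]-66)<7)&(abs(C[:,0]+35)<20)&(C[:,1]>-80)&(C[:,1]<12);print('jaw top S',m.sum(),np.percentile(C[m,1],[3,50,90,97]))
q=C[(C[:,0]>-120)&(C[:,0]<20)&(C[:,1]>-10)&(C[:,1]<98)&(w[:,2]>104)&(w[:,2]<114)];print(len(q),cv2.minEnclosingCircle(q.astype(np.float32)))
E
```

```text
time_s: 18.05
position: [432.4, 193.4, 62.8]
tcp_rot: [0.961, 0.276, -0.001, 0.0]
force: [-4.0, -0.7, -0.6]
opening: -0.3
gripper_force: 1.8
[  0.232808   -89.38103871]
jaw top S 143 [-75.41526423 -10.00763533   1.86298519  11.19208372]
379 ((-42.89025115966797, 47.72410583496094), 34.833675384521484)
```

```bash
python3 -m pendant '[[1.7,1.06,0,0],[1.7,1.06,0,0],[1.7,1.06,0,0],[1.7,1.06,0,0],[1.7,1.06,0,0],[0,0,0,0]]'; python3 -m pendant '[[1.7,1.06,0,0],[1.7,1.06,0,0],[0,0,0,0]]';python3 - <<'E'
from h import *
print(toC(read_state()['position']))
d=grab('scene');w=cloud(d).reshape(-1,3);C=toC(w)
q=C[(C[:,0]>-120)&(C[:,0]<20)&(C[:,1]>-10)&(C[:,1]<98)&(w[:,2]>104)&(w[:,2]<114)];print(len(q),cv2.minEnclosingCircle(q.astype(np.float32)))
E
```

```text
time_s: 18.7
position: [440.3, 198.3, 62.8]
tcp_rot: [0.961, 0.276, -0.001, 0.0]
force: [-6.8, -3.0, 3.1]
opening: 0.0
gripper_force: 3.8
time_s: 19.0
position: [443.5, 200.3, 62.7]
tcp_rot: [0.961, 0.276, -0.001, 0.0]
force: [-8.0, -4.3, 2.9]
opening: 0.1
gripper_force: 4.0
[  0.25674922 -76.20939463]
377 ((-42.594600677490234, 51.91644287109375), 34.1383171081543)
```

```bash
for i in 1 ; do python3 -m pendant '[[1.7,1.06,0,0],[0,0,0,0]]' | egrep 'pos|force:'; python3 -m pendant '[[0.85,0.53,0,0],[0,0,0,0]]'| egrep 'pos|force:'; python3 -m pendant '[[0.85,0.53,0,0],[0,0,0,0]]'| egrep 'pos|force:'; done
```

```text
position: [445.0, 201.3, 62.7]
force: [-8.2, -4.4, 4.7]
gripper_force: 4.7
position: [445.7, 201.7, 62.7]
force: [-7.7, -4.7, 4.0]
gripper_force: 5.1
position: [445.9, 201.9, 62.7]
force: [-11.7, -8.0, 9.1]
gripper_force: 7.1
```

```bash
python3 -m pendant '[[0.85,0.53,0,0],[0,0,0,0]]' | egrep 'pos|force:'; python3 -m pendant '[[0.85,0.53,0,0],[0,0,0,0]]'| egrep 'pos|force:'; python3 -m pendant '[[0.85,0.53,0,0],[0,0,0,0]]'| egrep 'pos|force:';  python3 - <<'E'
from h import *
print(toC(read_state()['position']))
d=grab('scene');w=cloud(d).reshape(-1,3);C=toC(w)
q=C[(C[:,0]>-120)&(C[:,0]<20)&(C[:,1]>-10)&(C[:,1]<98)&(w[:,2]>104)&(w[:,2]<114)];print(len(q),cv2.minEnclosingCircle(q.astype(np.float32)))
E
```

```text
position: [445.9, 201.9, 62.6]
force: [-14.9, -13.1, 12.2]
gripper_force: 9.5
position: [445.8, 202.0, 62.5]
force: [-17.7, -16.3, 16.1]
gripper_force: 11.9
position: [445.9, 202.1, 62.4]
force: [-21.9, -20.0, 20.0]
gripper_force: 14.3
[ 9.50670353e-03 -7.33285994e+01]
377 ((-42.87653732299805, 54.55859375), 34.25788879394531)
```

Stopped hard with the jar at y≈54.6 (expected 55.5). I back off and check.

```bash
python3 -m pendant '[[-2.5,-1.6,0,0],[-3.4,-2.1,0,0],[-3.4,-2.1,0,0],[-3.4,-2.1,0,0],[0,0,20,0],[0,0,40,0],[0,0,40,0],[-15,-40,40,0],[0,-40,0,0],[0,-40,0,0],[0,0,0,0],[0,0,0,0],[0,0,0,0]]'
python3 - <<'E'
from h import *
I=[]
for n in('side','scene'):
    d=grab(n);w=cloud(d).reshape(-1,3);C=toC(w)
    q=C[(C[:,0]>-120)&(C[:,0]<20)&(C[:,1]>-10)&(C[:,1]<98)&(w[:,2]>104)&(w[:,2]<114)];print(n,len(q),cv2.minEnclosingCircle(q.astype(np.float32)))
    m=(w[:,2]>72)&(w[:,2]<86)&(abs(C[:,0])<24)&(C[:,1]>-120)&(C[:,1]<-20);print('plate',np.percentile(C[m,1],[3,20,50,97]))
    m=(abs(w[:,2]-68)<5)&(abs(C[:,0]+45)<14)&(C[:,1]>-60)&(C[:,1]<110);h,e=np.histogram(C[m,1],np.arange(-40,112,4));print([(int(a),int(b)) for a,b in zip(e,h) if b])
    m=(np.abs(C[:,0])<14)&(C[:,1]>-60)&(C[:,1]<-10)&(d['pixels'].reshape(-1,3).max(1)<60)&(w[:,2]>50);print('button z',m.sum(),np.percentile(w[m,2],[10,50,90]))
    y,x=(140,210) if n=='side' else (150,220);I.append(d['pixels'][y:y+150,x:x+160,::-1])
cv2.imwrite('pics/c5.png',cv2.resize(np.hstack(I),None,fx=2.5,fy=2.5,interpolation=cv2.INTER_CUBIC))
E
```

```text
time_s: 21.6
position: [425.2, 82.9, 196.8]
tcp_rot: [0.961, 0.276, 0.0, -0.0]
force: [-0.7, -0.2, 0.4]
opening: 0.0
gripper_force: 0.0
side 478 ((-41.402347564697266, 54.7052001953125), 33.463951110839844)
plate [-60.04910957 -57.68548632 -54.70124291 -51.07093538]
[(0, 8), (4, 17), (8, 13), (12, 11), (16, 2), (84, 1), (88, 15), (92, 11), (96, 14), (100, 14), (104, 16)]
button z 81 [58.86579961 60.73540796 62.14925523]
scene 378 ((-41.928985595703125, 54.62712478637695), 33.654998779296875)
plate [-62.00344833 -61.12138408 -57.42407173 -52.08776023]
[(-4, 5), (0, 15), (4, 9), (8, 13), (12, 9), (16, 15), (20, 2), (88, 1), (92, 9), (96, 14), (100, 11), (104, 10)]
button z 74 [59.38822381 62.77589827 64.80926904]
```

View pics/c5.png

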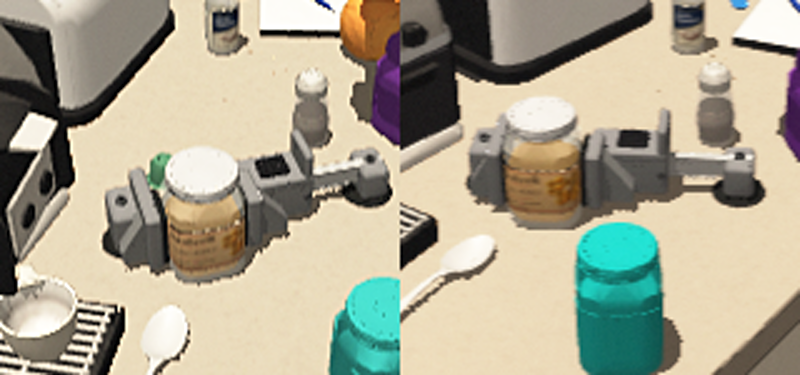

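The jar is snug between both pads (left 202,215; right 543,160). Jaw value is about 0.05 (plate moved 50 mm from its stop), the button is up, and the robot is clear. Handing in.

```bash
python3 -c "
from plant import job;print(job.hand_in())"
```

```text
the job is handed in; nothing more can be done
None
```

The honey jar stands upright against the bar, held between both jaws, with the sliding jaw at about 0.05 m and the release button up. The robot is clear of everything and the job is handed in; the hand-in gave no verdict.

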